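Find the high spot of a handwheel rim on the run-out stand

ROBOT

A 6-joint arm with a two-finger parallel gripper is mounted at the origin on the work surface. World frame = base frame: x ahead of the robot, y to its left, z up, the work surface at z = 0. Lengths are in m, angles in rad, forces in N, time in s.
With the tool pointing down it reaches from about 0.25 to 0.8 m from the base axis. Payload 8.5 kg.
Tool frame: the origin (TCP) lies on the mounting face of the last link; the fingertips stand 173 mm ahead of it and the grasp point (between the pads) lies 155 mm ahead of it; z points along the fingers, y is the line along which they close (so a half turn about z gives the same grasp; the last joint's range is limited). The gripper opens to 85 mm and grips with 20 to 120 N. Pads are 22 mm wide; open, the fingers measure 114 mm over their backs; the gripper's body (76 mm by 85 mm) begins 54 mm behind the grasp point. The pads swing forward as they close: fully open they stand 13 mm farther back than shut.
Start: joints at [1.185, 0.238, -0.013, 1.319, 0, 1.571], TCP at [0.198, 0.486, 0.405] pointing down, gripper open.
Joint ranges: [-2.66, 2.66], [-1.03, 1.9], [-1.14, 1.46], [-1.82, 2.27], [-1.45, 1.34], [-3.14, 3.14]. Speed limits (rad/s): [2.22, 2.22, 2.79, 3.14, 3.14, 3.14].

INTERFACE

Orientations are given as a unit quaternion [x, y, z, w].
In Python, from plant import arm, snapshot, workorder, search_frame gives the robot as it stands.
- The arm moves only by the tool move_arm, never from a script. Its argument "commands" is text: rows parted by semicolons, each of 5 numbers parted by spaces: the shift along the world's x, y, z in m, then the turn about the world's z in rad, then the opening, from 0 (shut) to 1 (fully open). A call has 1 to 10 rows; each row shifts and turns the commanded pose from where the row before left it; what a row does not reach is not made up. A row lasts 1/12 s, in which the tool goes at most 41.7 mm and 7.16 degrees, less where a joint would pass 70% of its speed; a pose out of reach is approached as far as the arm can. A call is refused whole if a number of a shift passes 0.0417 or a number of a turn 0.125, either way. A call with a gripper value outside its range is refused whole. The fingers move at their own pace and stop on an object; "grip_force" is the grip in N (left out, the last holds). Time passes only in rows, so rows that do not move let the fingers close. It gives the time, the measured TCP pose, the force, the opening and the grip force at its end, in the units of the state.
- arm.get_state(): the state, without advancing time (a new reading comes with each control period).
- snapshot(name): name is "scene" or "side" or "wrist"; returns a dict with "image" (480x640x3 uint8, blue, green, red), "mtx" (3x3 intrinsics, pixels), "pose" (4x4, takes a point from camera to world coordinates); the wrist camera has in their place "hand_eye" (4x4, takes a point from camera to tool coordinates, whose origin is the TCP and whose axes are the flange's). Camera axes: x right, y down, z forward; pixel columns grow to the right and rows downward; lengths in m; the calibration is good to about 2 mm. A picture is of the moment at which its call begins: read the wrist's pose just before it. There is no depth.
- workorder.finish_job(): hands the job in; it is judged then, once.
Trained networks look in a picture, given as the dict that the camera call returned (one of the last four; its "shot" number tells which), for a name from the list of things; names that differ only in an ending like _2 or _b are one class to them, and where a whole thing is asked for, a point or a joint stands for the part that bears it (a point fixed in the world has none). Each returns a list of dicts, best first, with "conf" (0 to 1); they miss things now and then, are a little off and sometimes report something else, mostly with a low value. They report only what shows in the picture. A call takes as long as a camera call.
- search_frame(label, picture): "xyz" ([x, y, z] in m, in world coordinates, good to about 4 mm: the middle of the surface that is visible of it).
The state is a dict: "clock": time; "joint_positions": joint angles; "qvel": joint speeds; "joint_torque": joint torques, N m; "ee_pos": TCP position; "eef_rot": TCP orientation; "wrist_force": force on the tool from outside, world axes, zero at the start; "moment": the same for the moment, N m; "grip_width": finger opening in m; "finger_force": force on a finger pad.
Only numpy, scipy, OpenCV 4.12 (cv2) and the standard library are available. Lean on these libraries where they do the work, as an engineer would, in place of code of your own. Each camera call takes 0.05 s, during which the arm holds its last target. There are 200 camera calls.

TASK

The disc handwheel on the run-out stand has a bulged rim. Slide the dial gauge in by its knob until its plunger gently touches the rim, then turn the wheel slowly by its handle past the plunger to find the rim's one high spot, and leave the wheel standing with the top of the high spot on the plunger. Never lean hard on the plunger, and leave the other tools where they are.

Things in the scene. Friction and masses are not known exactly. Their poses are not given: they have to be found in the camera images.
- stand: Heavy grey cast stand, fixed to the bench: foot 140 x 400 x 22 mm. Origin under the wheel's axis at bench level, z up; its +y axis points from the wheel along the gauge's slideway. The stand itself is not moved.
- handwheel: Plain aluminium disc handwheel, about 160 mm across; turns without end on the stand's upright spindle, freely (about 1 N at the handle). Origin on its axis at bench level, z up; x, y turn with the wheel, the handle stands 58 mm from the axis on its -x side. Rim bar 18 mm thick, its middle 85 mm above the bench.
- hub_nut (a point): Top of the nut at the wheel's hub, on the axis, 114 mm above the bench. The rim's outer radius about this axis is 80 mm; over about 60 degrees it bulges smoothly out to 83 mm at its one high spot. Where it lies relative to the handle differs widely from time to time; at the start it is at least 55 degrees away from the plunger.
- handle_mid (a point): Middle of the wheel's upright black handle, 142 mm above the bench: 17 to 22 mm thick, 71 mm tall, from 100 to 171 mm above the bench. It revolves on its own pin, so it can be held from above at an unchanging gripper angle while the wheel is cranked round.
- carriage: Gauge carriage, a dark steel block 46 x 98 mm, top 103 mm above the bench, sliding on the stand along the stand's y axis. Origin at the middle of its upright round steel knob, the place to grip: 21 mm thick, 37 mm tall, from 109 to 146 mm above the bench. It slides stiffly, at about 8 N either way, and stays where it is left; the slide ends with the knob 184 and 230 mm from the wheel's axis.
- dial_mid (a point): Middle of the flat round dial (48 mm) lying on the carriage, 108 mm above the bench, 48 mm from the knob towards the wheel. Its needle turns clockwise as the plunger is pressed, about 1.7 rad at 8 N. The spring plunger points at the wheel's axis at rim height; unpressed, its tip is 110 mm from the knob's middle: it meets the plain rim with the knob 190 mm from the axis, the high spot at 193 mm.
- way_end (a point): Outer end of the gauge's slideway, 295 mm from the wheel's axis, 66 mm up. The plunger yields about 1 mm per 5.5 N. Above 8 N it shoves the carriage back, so the high spot's first pass sets the carriage back, and then only the high spot still reaches the plunger. A pressed plunger drags on the rim with about 0.4 of its force: up to 6 N at the handle, falling to 1 N where it comes free. Over 20 N harms it.
- micrometer: Outside micrometer lying on the bench beside the stand, about 150 mm long, 20 mm high; bystander.
- gauge_block: Small steel gauge block 35 x 9 x 30 mm standing beside the stand; bystander.
- four_lobe_hub: Machined aluminium hub with four lobes, 96 mm across, 30 mm high, on the bench beyond the stand; bystander.
- spanner: Open spanner 150 mm long lying on the bench beyond the stand; bystander.

How it is judged:
On the way:
1. the dial gauge has been brought up to the rim, near enough for the high spot to press its plunger (y of carriage in the frame of stand below 0.1926 m), for 0.1 s.
At the end, for the whole second after the job is handed in: The wheel and gauge stand still with the high spot within about 11 degrees of the plunger: the rim presses the plunger with over 2 N while the knob stands over 191 mm from the wheel's axis, pushed back there by the high spot, where the plain rim cannot reach the plunger (contact force between carriage and handwheel above 2 N and y of carriage in the frame of stand above 0.191 m and angular speed of handwheel below 0.05 rad/s and linear speed of carriage below 0.005 m/s); the robot touches nothing.
It fails at once if the plunger and the rim are pressed together with more than 20 N (contact force between carriage and handwheel above 20 N).
It fails at once if the wheel is spun fast (over 2.5 rad/s) (angular speed of handwheel above 2.5 rad/s).
It fails at once if a bystander tool is shifted by more than 30 mm (distance of any of micrometer, gauge_block, four_lobe_hub, spanner from where it was at the start of the episode above 0.03 m).
It also fails if it takes over 72 s, if anything falls off the work surface, if the arm or the gripper's body presses on something with over 40 N, if the wrist force passes 120 N, or if a joint passes its speed limit or range.

## Working session

There is one attempt and no reset: what is moved stays moved. The work goes in short steps, Python scripts to look and compute and a tool call to move; the robot and the scene stay as the last step left them, time stands still between calls to the robot, and variables do not carry over. Pictures are saved under pics/ and viewed, at most 10 in all, crops included, and the job is handed in when it is done.

Besides the shell and the picture viewer there is one more tool, called after "Request:" as a command line: name --argument value ..., lists and objects as JSON in quotes. move_arm: Moves the arm, as the interface text tells. Its arguments: {"type":"object","properties":{"commands":{"type":"string"},"grip_force":{"type":"number"}},"required":["commands"]}

```bash
mkdir -p pics
python3 - <<'E'
from plant import arm,snapshot,search_frame
import cv2,numpy as np
s=arm.get_state();print({k:np.round(v,3).tolist() for k,v in s.items()})
for n in("scene","side"):
    p=snapshot(n);cv2.imwrite(f"pics/{n}0.png",p["image"])
    for l in("hub_nut","handle_mid","carriage","dial_mid","way_end","micrometer","gauge_block"):
        r=search_frame(l,p);print(n,l,[(np.round(d["xyz"],4).tolist(),round(d["conf"],2)) for d in r[:2]])
E
```

```text
{'clock': 0.0, 'joint_positions': [1.185, 0.239, -0.014, 1.319, 0.0, 1.571], 'qvel': [0.001, -0.001, 0.002, -0.0, -0.0, 0.0], 'joint_torque': [0.0, -53.878, 34.644, 0.018, 0.0, 0.0], 'ee_pos': [0.198, 0.486, 0.404], 'eef_rot': [0.192, 0.981, -0.001, -0.0], 'wrist_force': [-0.364, -0.328, 1.081], 'moment': [0.009, -0.026, -0.02], 'finger_force': 0.0, 'grip_width': 0.085}
scene hub_nut [([0.5677, -0.056, 0.089], 0.62)]
scene handle_mid [([0.503, -0.0441, 0.1397], 0.92)]
scene carriage [([0.4816, 0.1157, 0.0969], 0.83)]
scene dial_mid [([0.4792, 0.1155, 0.0965], 0.66)]
scene way_end [([0.5279, 0.0152, 0.0413], 0.9)]
scene micrometer [([0.3476, -0.0293, 0.0125], 0.69), ([0.6347, 0.1572, 0.0152], 0.64)]
scene gauge_block []
side hub_nut [([0.5459, -0.0764, 0.0928], 0.87), ([0.505, -0.0517, 0.0489], 0.64)]
side handle_mid [([0.5434, -0.0752, 0.092], 0.72), ([0.4945, -0.0565, 0.1448], 0.58)]
side carriage [([0.4551, 0.0925, 0.0999], 0.63), ([0.5456, -0.0795, 0.0887], 0.2)]
side dial_mid [([0.4559, 0.0918, 0.0953], 0.83)]
side way_end []
side micrometer [([0.3434, -0.0509, 0.0112], 0.92), ([0.4554, 0.0925, 0.0974], 0.43)]
side gauge_block [([0.4523, -0.1655, 0.0205], 0.65), ([0.5431, -0.0756, 0.0897], 0.45)]
```

View pics/scene0.png

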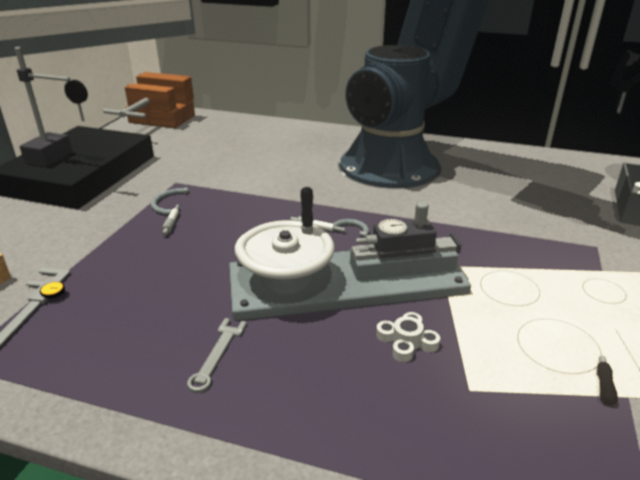

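View pics/side0.png

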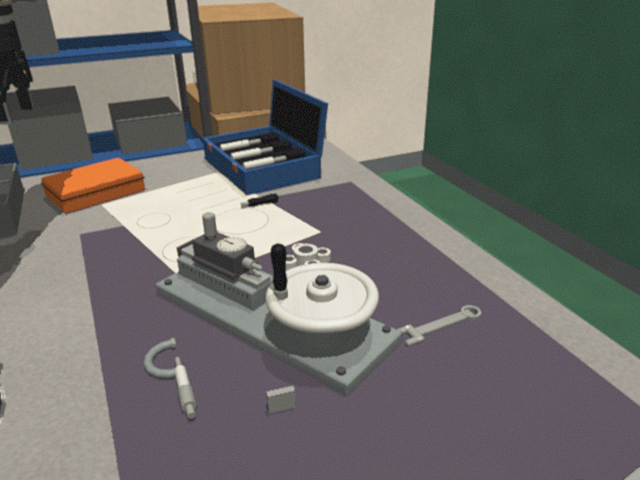

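The scene view shows the nut top at (285,233), handle top at (307,190), knob top at (421,206) and dial at (392,227). In the side view they are at (321,277), (279,247), (209,215) and (232,243). I'll intersect these rays with the known heights.

```bash
cat > h.py <<'E'
import numpy as np,cv2
def ray(p,uv,z,pose=None):
    T=p["pose"] if pose is None else pose
    d=T[:3,:3]@np.linalg.solve(p["mtx"],[*uv,1.]);o=T[:3,3]
    return (o+d*(z-o[2])/d[2])[:2]
E
python3 - <<'E'
from h import *
from plant import snapshot
P={n:snapshot(n) for n in("scene","side")}
px={"hub":(.114,(285,233),(321,277)),"handle":(.171,(307,188),(279,245)),"knob":(.146,(421,205),(209,213)),"dial":(.108,(392,227),(232,243))}
R={}
for k,(z,a,b) in px.items():
    A,B=ray(P["scene"],a,z),ray(P["side"],b,z);R[k]=(A+B)/2
    print(k,A.round(4),B.round(4))
d=R["knob"]-R["hub"];print(np.hypot(*d),np.degrees(np.arctan2(d[1],d[0])))
e=R["handle"]-R["hub"];print(np.hypot(*e),np.degrees(np.arctan2(e[1],e[0])))
E
```

```text
hub [ 0.5581 -0.0627] [ 0.5541 -0.0656]
handle [ 0.5032 -0.0434] [ 0.5005 -0.0512]
knob [0.4576 0.137 ] [0.4515 0.1355]
dial [0.4773 0.0957] [0.4727 0.0929]
0.2246685609740433 116.8756985309909
0.05682649026488064 162.73203220651197
```

Request:
move_arm --commands "0.0256 -0.033 0 -0.0715 1;0.0256 -0.033 0 -0.0715 1;0.0256 -0.033 0 -0.0715 1;0.0256 -0.033 0 -0.0715 1;0.0256 -0.033 0 -0.0715 1;0.0256 -0.033 0 -0.0715 1;0.0256 -0.033 0 -0.0715 1;0.0256 -0.033 0 -0.0715 1;0.0256 -0.033 0 -0.0715 1;0.0256 -0.033 0 -0.0715 1"

```text
clock: 1.73
ee_pos: [0.4538, 0.1552, 0.405]
eef_rot: [0.525, 0.851, 0.0, 0.0]
wrist_force: [-0.0, 1.3, -0.5]
grip_width: 0.0852
finger_force: 0.0
```

Request:
move_arm --commands "0 -0.02 0 0 1;0 0 0 0 1;0 0 0 0 1"

```text
clock: 1.98
ee_pos: [0.4532, 0.1361, 0.4046]
eef_rot: [0.524, 0.852, -0.0, -0.0]
wrist_force: [0.5, 0.5, -0.1]
grip_width: 0.0855
finger_force: 0.0
```

```bash
cat >> h.py <<'E'
from scipy.spatial.transform import Rotation
def wpose(s,p):
    T=np.eye(4);T[:3,:3]=Rotation.from_quat(s["eef_rot"]).as_matrix();T[:3,3]=s["ee_pos"]
    return T@p["hand_eye"]
E
python3 - <<'E'
from h import *
from plant import arm,snapshot,search_frame
s=arm.get_state();p=snapshot("wrist");cv2.imwrite("pics/w1.png",p["image"])
print(s["ee_pos"],s["eef_rot"],s["wrist_force"]);print(wpose(s,p).round(3))
np.savez("w1.npz",T=wpose(s,p),mtx=p["mtx"])
for l in("hub_nut","handle_mid","carriage","dial_mid"):print(l,[(np.round(d["xyz"],4),round(d["conf"],2)) for d in search_frame(l,p)[:2]])
E
```

```text
[0.45316587 0.13614236 0.40464101] [ 5.24165203e-01  8.51616588e-01 -3.84748099e-05 -1.57971812e-04] [ 0.48765956  0.45142903 -0.06008273]
[[ 0.893  0.431  0.13   0.42 ]
 [ 0.45  -0.855 -0.259  0.203]
 [-0.001  0.29  -0.957  0.376]
 [ 0.     0.     0.     1.   ]]
hub_nut [(array([ 0.5303, -0.012 ,  0.0863]), 0.58)]
handle_mid []
carriage [(array([0.4627, 0.1218, 0.101 ]), 0.73), (array([ 0.5313, -0.0155,  0.0863]), 0.71)]
dial_mid [(array([0.4569, 0.1233, 0.0997]), 0.84)]
```

View pics/w1.png

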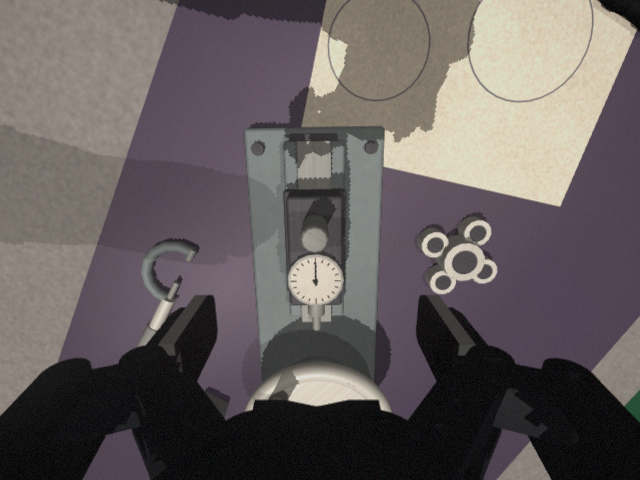

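The wrist view shows the knob top at about (314,237), dial centre at (316,279) with the needle straight up, and the plunger at (317,320) pointing down to the rim.

Run:
```python
from h import *
d=np.load("w1.npz");p={"mtx":d["mtx"]}
for n,uv,z in(("knob",(314,236),.146),("dial",(316,279),.110),("plunger",(317,327),.085),("bolt1",(258,148),.022),("bolt2",(371,146),.022)):print(n,ray(p,uv,z,d["T"]).round(4))
```

```text
knob [0.45   0.1395]
dial [0.4732 0.0965]
plunger [0.5017 0.0419]
bolt1 [0.3746 0.1626]
bolt2 [0.4748 0.2154]
```

Request:
move_arm --commands "-0.002 0.002 -0.03 0 1;0 0 -0.03 0 1;0 0 -0.03 0 1;0 0 -0.02 0 1;0 0 -0.01 0 1;0 0 0 0 0.2;0 0 0 0 0;0 0 0 0 0;0 0 0 0 0;0 0 0 0 0" --grip_force 40

```text
clock: 3.07
ee_pos: [0.4513, 0.1394, 0.2856]
eef_rot: [0.523, 0.852, 0.001, 0.001]
wrist_force: [-0.1, -0.0, 0.4]
grip_width: 0.0254
finger_force: 0.0
```

Request:
move_arm --commands "0 0 0 0 0;0 0 0 0 0;0 0 0 0 0"

```text
clock: 3.32
ee_pos: [0.4502, 0.1388, 0.2856]
eef_rot: [0.523, 0.852, -0.0, -0.0]
wrist_force: [-6.5, -2.5, 9.9]
grip_width: 0.0198
finger_force: 39.6
```

Run:
```python
from h import *
from plant import arm,snapshot,search_frame
s=arm.get_state();p=snapshot("wrist");cv2.imwrite("pics/w2.png",p["image"])
print(s["ee_pos"],s["wrist_force"],s["grip_width"])
```

```text
[0.45015677 0.13882342 0.28558521] [-6.4749003  -2.46392607  9.87403388] 0.01979866237920285
```

View pics/w2.png

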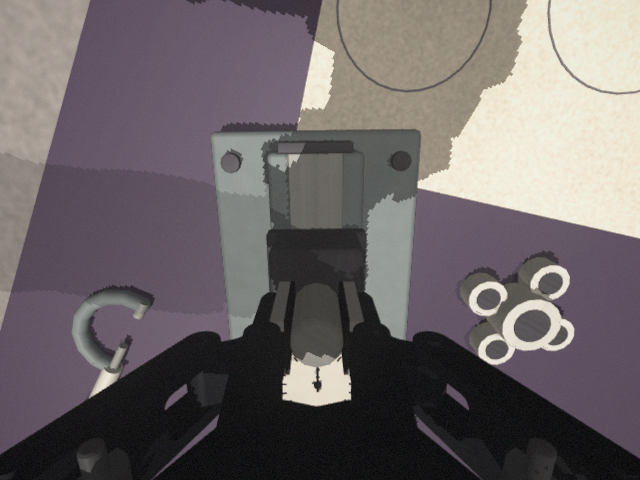

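Request:
move_arm --commands "0.0014 -0.0027 0 0 0;0.0014 -0.0027 0 0 0;0.0014 -0.0027 0 0 0;0.0014 -0.0027 0 0 0;0.0014 -0.0027 0 0 0;0.0014 -0.0027 0 0 0;0.0014 -0.0027 0 0 0;0.0014 -0.0027 0 0 0;0.0014 -0.0027 0 0 0;0 0 0 0 0"

```text
clock: 4.2
ee_pos: [0.4626, 0.1149, 0.2856]
eef_rot: [0.523, 0.852, 0.0, -0.001]
wrist_force: [-7.7, 2.4, 10.8]
grip_width: 0.0201
finger_force: 39.7
```

Run:
```python
from h import *
from plant import arm,snapshot,search_frame
s=arm.get_state()
P={n:snapshot(n) for n in("scene","side")}
print(s["ee_pos"],s["wrist_force"])
a=P["scene"]["image"][180:300,220:480];b=P["side"]["image"][190:340,150:400]
v=np.vstack([cv2.resize(x,(760,290),interpolation=2) for x in(a,b)]);cv2.imwrite("pics/c3.png",v)
```

```text
[0.46261584 0.11485279 0.28558192] [-7.74300315  2.41754338 10.76408048]
```

View pics/c3.png

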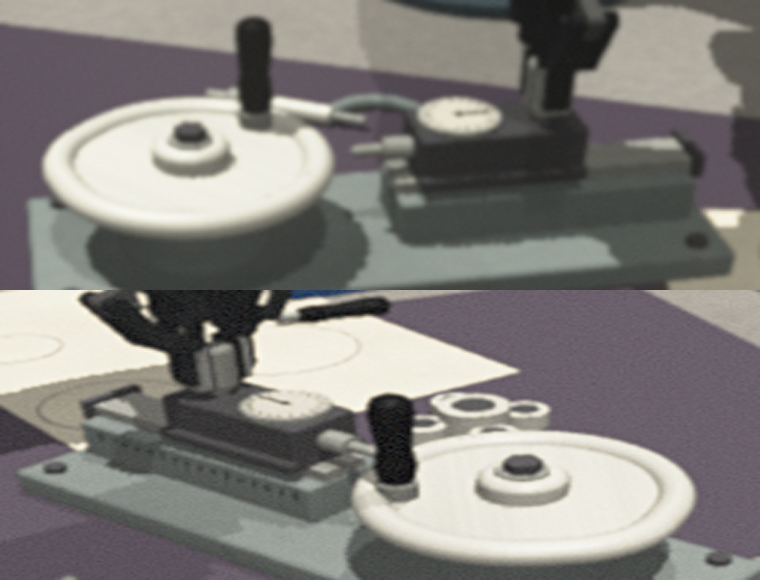

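Request:
move_arm --commands "0.0006 -0.0013 0 0 0;0.0006 -0.0013 0 0 0;0.0006 -0.0013 0 0 0;0.0006 -0.0013 0 0 0"

```text
clock: 4.63
ee_pos: [0.465, 0.1101, 0.2856]
eef_rot: [0.523, 0.852, 0.001, -0.001]
wrist_force: [-7.8, 5.1, 9.1]
grip_width: 0.0198
finger_force: 39.6
```

```bash
cat >> h.py <<'E'
U=np.array([-.462,.887])
def look(tag):
    from plant import arm,snapshot
    s=arm.get_state();P={n:snapshot(n) for n in("scene","side")}
    for n in P: np.save(f"{n}_{tag}.npy",P[n]["image"])
    print(tag,s["clock"],s["ee_pos"].round(4) if hasattr(s["ee_pos"],"round") else s["ee_pos"],"Fu",round(float(U@np.array(s["wrist_force"])[:2]),2),np.round(s["wrist_force"],1),"along",round(float(U@np.array(s["ee_pos"])[:2]),4))
    return s,P
E
python3 -c "
from h import *
s,P=look('a')
"
```

```text
a 4.6333 [0.465  0.1101 0.2856] Fu 8.09 [-7.8  5.1  9.1] along -0.1172
```

Request:
move_arm --commands "0.0005 -0.0009 0 0 0;0.0005 -0.0009 0 0 0"

```text
clock: 4.9
ee_pos: [0.4659, 0.1083, 0.2856]
eef_rot: [0.523, 0.852, 0.001, -0.001]
wrist_force: [-8.6, 5.9, 10.5]
grip_width: 0.0202
finger_force: 39.6
```

Request:
move_arm --commands "0.0005 -0.0009 0 0 0;0 0 0 0 0"

```text
clock: 5.07
ee_pos: [0.4665, 0.1073, 0.2856]
eef_rot: [0.523, 0.852, 0.0, -0.001]
wrist_force: [-8.4, 3.0, 9.6]
grip_width: 0.0197
finger_force: 39.6
```

```bash
python3 -c "
from h import *
s,P=look('b')
I=P['scene']['image'];J=P['side']['image']
A=cv2.resize(I[205:265,320:420],(800,480)[:2] if 0 else (600,360),interpolation=2)
B=cv2.resize(J[225:275,200:300],(480,240),interpolation=2)
cv2.imwrite('pics/c4.png',np.vstack([A,cv2.copyMakeBorder(B,0,0,0,120,0)]))
"
```

```text
b 5.0667 [0.4665 0.1073 0.2856] Fu 6.51 [-8.4  3.   9.6] along -0.1204
```

View pics/c4.png

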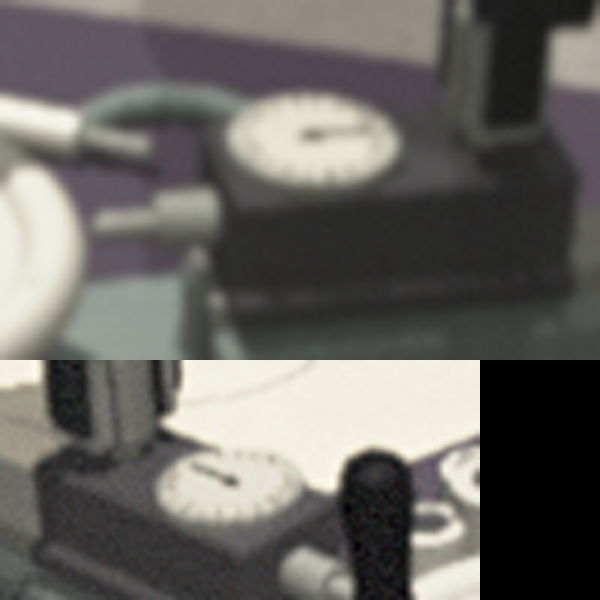

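Request:
move_arm --commands "0.0005 -0.0009 0 0 0;0.0005 -0.0009 0 0 0;0 0 0 0 0"

```text
clock: 5.42
ee_pos: [0.4675, 0.1055, 0.2856]
eef_rot: [0.523, 0.852, 0.0, -0.001]
wrist_force: [-7.4, 3.8, 10.5]
grip_width: 0.0199
finger_force: 39.6
```

```bash
cat >> h.py <<'E'
def needle(I,c,r):
    "c: dial centre px, r: (half w,half h) search box; returns dial centre, needle direction in dial-normalised image"
    g=cv2.cvtColor(I,cv2.COLOR_BGR2GRAY);x0,y0=int(c[0]-r[0]),int(c[1]-r[1])
    k=cv2.resize(g[y0:y0+2*r[1],x0:x0+2*r[0]],None,fx=8,fy=8,interpolation=cv2.INTER_CUBIC)
    m=cv2.threshold(k,0,255,cv2.THRESH_OTSU)[1]
    cs=cv2.findContours(m,cv2.RETR_EXTERNAL,cv2.CHAIN_APPROX_NONE)[0]
    h=cv2.convexHull(max(cs,key=lambda q:cv2.contourArea(q)));(cx,cy),_,_=e=cv2.fitEllipse(h)
    bx=cv2.boundingRect(h)
    Y,X=np.indices(k.shape);X=(X-cx)/(bx[2]/2);Y=(Y-cy)/(bx[3]/2)
    R=np.hypot(X,Y);ins=(R<.72);w=np.clip(np.median(k[ins])-12-k.astype(float),0,None)*ins
    v=np.array([(w*X).sum(),(w*Y).sum()])/max(w.sum(),1)
    return (round(x0+cx/8,2),round(y0+cy/8,2)),(bx[2]/8,bx[3]/8),v.round(3),round(float(np.degrees(np.arctan2(v[1],v[0]))),1)
E
python3 -c "
from h import *
s,P=look('c')
for t in 'abc':
  print(t,needle(np.load(f'scene_{t}.npy'),(372,228),(18,12)),needle(np.load(f'side_{t}.npy'),(247,251),(18,11)))
"
```

```text
c 5.4167 [0.4675 0.1055 0.2856] Fu 6.77 [-7.4  3.8 10.5] along -0.1224
a ((373.81, 228.02), (28.5, 15.125), array([ 0.251, -0.137]), -28.5) ((249.18, 247.12), (33.375, 18.375), array([-0.339, -0.049]), -171.9)
b ((371.79, 228.2), (28.5, 15.0), array([ 0.203, -0.122]), -31.0) ((249.56, 247.09), (32.0, 18.75), array([-0.321, -0.03 ]), -174.7)
c ((370.6, 228.28), (28.625, 15.0), array([ 0.21 , -0.121]), -29.9) ((249.74, 247.22), (31.25, 19.375), array([-0.374, -0.079]), -168.1)
```

Request:
move_arm --commands "0.0005 -0.0009 0 0 0;0 0 0 0 0"

```text
clock: 5.68
ee_pos: [0.4679, 0.1046, 0.2856]
eef_rot: [0.523, 0.852, 0.0, -0.001]
wrist_force: [-8.9, 4.6, 10.1]
grip_width: 0.0201
finger_force: 39.6
```

```bash
python3 -c "
from h import *
s,P=look('d')
print(needle(P['scene']['image'],(370,228),(18,12)),needle(P['side']['image'],(250,249),(18,11)))
"
```

```text
d 5.6833 [0.4679 0.1046 0.2856] Fu 8.21 [-8.9  4.6 10.1] along -0.1234
((370.07, 228.29), (28.375, 15.0), array([ 0.296, -0.089]), -16.8) ((250.95, 245.58), (33.375, 21.125), array([-0.405,  0.049]), 173.1)
```

Request:
move_arm --commands "0.0005 -0.0009 0 0 0;0 0 0 0 0"

```text
clock: 5.95
ee_pos: [0.4683, 0.1039, 0.2856]
eef_rot: [0.523, 0.853, 0.001, -0.002]
wrist_force: [-9.7, 6.3, 11.2]
grip_width: 0.0198
finger_force: 39.7
```

```bash
python3 -c "
from h import *
s,P=look('e')
print(needle(P['scene']['image'],(369,228),(18,12)),needle(P['side']['image'],(250,249),(18,11)))
"
```

```text
e 5.95 [0.4683 0.1039 0.2856] Fu 10.11 [-9.7  6.3 11.2] along -0.1242
((369.67, 228.35), (28.5, 14.875), array([0.17 , 0.079]), 24.9) ((250.94, 245.72), (33.25, 21.375), array([-0.345,  0.027]), 175.5)
```

Request:
move_arm --commands "0 0 0 0 1;0 0 0 0 1;0 0 0 0 1;0 0 0 0 1;0 0 0.02 0 1;0 0 0.03 0 1;0 0 0.035 0 1;0.006 -0.025 0 0 1;0.008 -0.035 0 0 1;0.008 -0.035 0 0 1"

```text
clock: 6.88
ee_pos: [0.4918, 0.0078, 0.3706]
eef_rot: [0.522, 0.853, 0.0, 0.001]
wrist_force: [-0.2, -0.6, -0.6]
grip_width: 0.0854
finger_force: 0.0
```

Request:
move_arm --commands "0.006 -0.032 0 0 1;0.0044 -0.0235 0 0 1;0 0 0 0 1;0 0 0 0 1"

```text
clock: 7.22
ee_pos: [0.502, -0.0484, 0.3695]
eef_rot: [0.524, 0.852, -0.0, -0.0]
wrist_force: [-0.1, 0.3, -0.4]
grip_width: 0.0853
finger_force: 0.0
```

```bash
python3 -c "
from h import *
from plant import *
s,P=look('f')
print(needle(P['scene']['image'],(369,228),(18,12)))
s=arm.get_state();p=snapshot('wrist');T=wpose(s,p);cv2.imwrite('pics/w5.png',p['image']);np.savez('w5.npz',T=T,mtx=p['mtx'])
print([(np.round(d['xyz'],4),d['conf']) for l in('handle_mid','dial_mid') for d in search_frame(l,p)[:1]])
"
```

```text
f 7.2167 [ 0.502  -0.0484  0.3695] Fu 0.31 [-0.1  0.3 -0.4] along -0.2748
((368.96, 219.65), (36.0, 21.25), array([0.052, 0.715]), 85.9)
[(array([ 0.4969, -0.0368,  0.1648]), 0.64), (array([0.4864, 0.068 , 0.103 ]), 0.61)]
```

View pics/w5.png

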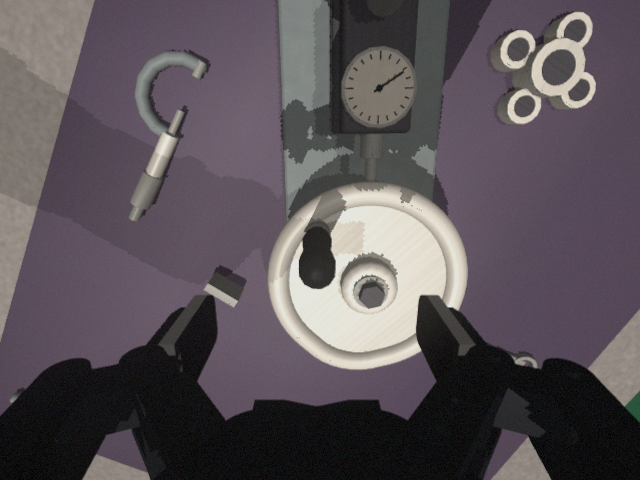

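The wrist view shows the whole wheel: nut at (371,293), handle top at about (318,268) and the needle about 55° clockwise, or roughly 4.5 N. I'll measure the rim profile from this picture.

Run:
```python
from h import *
d=np.load("w5.npz");T=d["T"];p={"mtx":d["mtx"]};I=cv2.imread("pics/w5.png")
hub=ray(p,(371,292),.114,T);print("hub",hub,"handle",ray(p,(318,268),.171,T), "plunger",ray(p,(371,180),.085,T))
def proj(X):
    c=(X-T[:3,3])@T[:3,:3];u=c@d["mtx"].T;return u[:,:2]/u[:,2:]
th=np.radians(np.arange(0,360,3));rs=np.arange(.066,.095,.0002)
X=np.array([[hub[0]+r*np.cos(t),hub[1]+r*np.sin(t),.085] for t in th for r in rs])
uv=proj(X).astype(np.float32).reshape(len(th),len(rs),2)
hsv=cv2.cvtColor(cv2.GaussianBlur(I,(3,3),0),cv2.COLOR_BGR2LAB).astype(np.float32)
# purple-vs-white: lab b channel and L
ch=I.astype(np.float32);g=ch[...,1]+ch[...,2]*0
pol=cv2.remap(g,uv[...,0],uv[...,1],cv2.INTER_LINEAR)
k=np.gradient(cv2.GaussianBlur(pol,(15,1),0),axis=1)
best=rs[np.argmin(k,1)]*1000;st=-k.min(1)
A=np.c_[np.ones_like(th),np.cos(th),np.sin(th),np.cos(2*th),np.sin(2*th)][:, :3]
w=np.ones(len(th))
for _ in range(30):
    c=np.linalg.lstsq(A*w[:,None],best*w,rcond=None)[0];r=best-A@c;w=1/(1+(r/.4)**2)
print(c)
for t,b,x,q in zip(np.degrees(th),best,r,st):print(int(t),round(b,1),round(x,1),round(float(q),1),end=" | ")
```

```text
hub [ 0.55441817 -0.06193653] handle [ 0.50069509 -0.04201442] plunger [0.52013581 0.00749991]
[80.74021509  3.55161187 -4.22428071]
0 88.6 4.3 2.8 | 3 80.2 -3.9 2.5 | 6 84.2 0.4 11.6 | 9 84.0 0.4 11.5 | 12 83.6 0.3 11.2 | 14 83.2 0.1 10.6 | 18 82.8 -0.0 10.5 | 21 82.8 0.3 9.8 | 24 82.2 -0.1 10.7 | 27 82.2 0.2 9.3 | 29 82.0 0.3 9.9 | 33 81.4 -0.0 8.9 | 36 81.0 -0.1 9.2 | 39 80.8 -0.0 8.2 | 42 80.4 -0.2 8.5 | 45 80.0 -0.3 8.1 | 48 79.8 -0.2 8.0 | 51 79.6 -0.1 8.2 | 54 79.2 -0.2 7.4 | 57 79.0 -0.1 6.7 | 59 78.6 -0.3 6.9 | 63 78.4 -0.2 6.7 | 66 78.2 -0.1 6.4 | 69 78.4 0.3 9.4 | 72 77.8 -0.0 9.2 | 75 77.8 0.2 8.8 | 78 77.6 0.3 8.4 | 81 77.0 -0.1 6.1 | 84 76.8 -0.1 5.2 | 87 76.6 -0.1 5.8 | 90 74.4 -2.1 6.0 | 93 67.0 -9.3 11.5 | 96 67.2 -9.0 10.4 | 99 72.6 -3.4 4.5 | 102 75.8 -0.1 5.2 | 105 75.6 -0.1 4.8 | 108 73.8 -1.8 5.5 | 111 69.8 -5.7 7.8 | 114 71.0 -4.4 8.7 | 117 70.6 -4.8 8.0 | 119 70.2 -5.1 9.2 | 123 70.0 -5.3 8.1 | 126 73.8 -1.4 5.2 | 129 75.8 0.6 4.9 | 132 75.6 0.4 5.0 | 135 67.8 -7.4 5.9 | 138 76.2 0.9 3.8 | 141 76.2 0.9 3.6 | 144 76.4 1.0 3.3 | 147 76.0 0.5 5.8 | 150 76.0 0.4 5
[... 675 characters left out ...]
.0 0.1 10.2 | 258 67.0 -17.1 10.4 | 261 67.4 -17.0 10.3 | 264 68.0 -16.6 10.3 | 267 86.6 1.8 10.2 | 270 87.2 2.2 10.0 | 273 88.0 2.9 10.5 | 276 88.4 3.1 11.0 | 279 89.0 3.5 11.3 | 282 89.0 3.4 10.5 | 285 89.6 3.9 10.6 | 288 89.6 3.7 10.0 | 291 89.6 3.6 10.4 | 294 89.2 3.2 10.8 | 297 89.0 2.9 10.4 | 300 88.8 2.6 10.3 | 303 88.4 2.2 11.6 | 306 87.8 1.6 10.8 | 309 87.4 1.1 10.2 | 312 87.2 0.9 10.1 | 315 87.2 1.0 10.8 | 318 87.2 1.0 11.2 | 321 87.0 0.8 12.0 | 324 86.8 0.7 11.5 | 327 86.8 0.8 11.5 | 330 86.6 0.7 11.0 | 333 86.4 0.6 10.1 | 336 68.6 -17.1 9.7 | 339 66.8 -18.8 13.5 | 342 89.0 3.6 0.7 | 345 86.8 1.5 0.7 | 348 88.6 3.5 0.8 | 351 77.6 -7.3 1.0 | 354 74.8 -9.9 0.7 | 357 70.6 -13.9 0.4 |
```

The rim bulge is centred at about 286° in the world frame. The plunger is at 117.5° and the handle at about 160.5°, so I need to turn the wheel about 169° clockwise. Next I'll grip the handle.

Request:
move_arm --commands "-0.0014 0.0048 -0.02 0 1;0 0 -0.03 0 1;0 0 -0.0195 0 1;0 0 0 0 0.3;0 0 0 0 0;0 0 0 0 0;0 0 0 0 0;0 0 0 0 0;0 0 0 0 0;0 0 0 0 0" --grip_force 30

```text
clock: 8.3
ee_pos: [0.5003, -0.0422, 0.3015]
eef_rot: [0.523, 0.852, 0.0, 0.0]
wrist_force: [-4.6, 1.1, 8.3]
grip_width: 0.0198
finger_force: 29.1
```

```bash
python3 -c "
from h import *
c=np.array([.5553,-.063]);a=np.radians(160.5)
P=lambda t:c+.058*np.array([np.cos(t),np.sin(t)])
# -0.06 rad per row
d=np.diff([P(a-.06*i) for i in range(54)],axis=0)
for i in range(0,53,10):print(i,';'.join('%.4f %.4f 0 0 0'%tuple(x) for x in d[i:i+10]))
s,_=look('g');print(s['grip_width'],s['finger_force'])
"
```

```text
0 0.0013 0.0032 0 0 0;0.0015 0.0032 0 0 0;0.0016 0.0031 0 0 0;0.0018 0.0030 0 0 0;0.0020 0.0029 0 0 0;0.0022 0.0027 0 0 0;0.0023 0.0026 0 0 0;0.0025 0.0024 0 0 0;0.0026 0.0023 0 0 0;0.0027 0.0021 0 0 0
10 0.0029 0.0020 0 0 0;0.0030 0.0018 0 0 0;0.0031 0.0016 0 0 0;0.0032 0.0014 0 0 0;0.0033 0.0012 0 0 0;0.0033 0.0010 0 0 0;0.0034 0.0008 0 0 0;0.0034 0.0006 0 0 0;0.0035 0.0004 0 0 0;0.0035 0.0002 0 0 0
20 0.0035 0.0000 0 0 0;0.0035 -0.0002 0 0 0;0.0035 -0.0004 0 0 0;0.0034 -0.0006 0 0 0;0.0034 -0.0008 0 0 0;0.0033 -0.0010 0 0 0;0.0033 -0.0012 0 0 0;0.0032 -0.0014 0 0 0;0.0031 -0.0016 0 0 0;0.0030 -0.0018 0 0 0
30 0.0029 -0.0020 0 0 0;0.0027 -0.0021 0 0 0;0.0026 -0.0023 0 0 0;0.0025 -0.0024 0 0 0;0.0023 -0.0026 0 0 0;0.0022 -0.0027 0 0 0;0.0020 -0.0028 0 0 0;0.0018 -0.0030 0 0 0;0.0016 -0.0031 0 0 0;0.0015 -0.0032 0 0 0
40 0.0013 -0.0032 0 0 0;0.0011 -0.0033 0 0 0;0.0009 -0.0034 0 0 0;0.0007 -0.0034 0 0 0;0.0005 -0.0034 0 0 0;0.0002 -0.0035 0 0 0;0.0000 -0.0035 0 0 0;-0.0002 -0.0035 0 0 0;-0.0004 -0.0035 0 0 0;-0.0006 -0.0034 0 0 0
50 -0.0008 -0.0034 0 0 0;-0.0010 -0.0033 0 0 0;-0.0012 -0.0033 0 0 0
g 8.3 [ 0.5003 -0.0422  0.3015] Fu 3.09 [-4.6  1.1  8.3] along -0.2686
0.019767411086834857 29.061750322580338
```

Request:
move_arm --commands "0.0013 0.0032 0 0 0;0.0015 0.0032 0 0 0;0.0016 0.0031 0 0 0;0.0018 0.0030 0 0 0;0.0020 0.0029 0 0 0;0.0022 0.0027 0 0 0;0.0023 0.0026 0 0 0;0.0025 0.0024 0 0 0;0.0026 0.0023 0 0 0;0.0027 0.0021 0 0 0"

```text
clock: 9.23
ee_pos: [0.5208, -0.015, 0.3015]
eef_rot: [0.523, 0.852, -0.0, 0.001]
wrist_force: [-4.5, -2.6, 8.1]
grip_width: 0.0202
finger_force: 29.2
```

Request:
move_arm --commands "0.0029 0.0020 0 0 0;0.0030 0.0018 0 0 0;0.0031 0.0016 0 0 0;0.0032 0.0014 0 0 0;0.0033 0.0012 0 0 0;0.0033 0.0010 0 0 0;0.0034 0.0008 0 0 0;0.0034 0.0006 0 0 0;0.0035 0.0004 0 0 0;0.0035 0.0002 0 0 0"

```text
clock: 10.07
ee_pos: [0.5534, -0.0041, 0.3016]
eef_rot: [0.523, 0.852, -0.0, 0.0]
wrist_force: [-4.4, -2.2, 8.5]
grip_width: 0.0201
finger_force: 29.2
```

Request:
move_arm --commands "0.0035 0.0000 0 0 0;0.0035 -0.0002 0 0 0;0.0035 -0.0004 0 0 0;0.0034 -0.0006 0 0 0;0.0034 -0.0008 0 0 0;0.0033 -0.0010 0 0 0;0.0033 -0.0012 0 0 0;0.0032 -0.0014 0 0 0;0.0031 -0.0016 0 0 0;0.0030 -0.0018 0 0 0"

```text
clock: 10.9
ee_pos: [0.5863, -0.0132, 0.3016]
eef_rot: [0.523, 0.852, -0.0, 0.0]
wrist_force: [-6.6, -0.7, 8.1]
grip_width: 0.02
finger_force: 29.2
```

Request:
move_arm --commands "0.0029 -0.0020 0 0 0;0.0027 -0.0021 0 0 0;0.0026 -0.0023 0 0 0;0.0025 -0.0024 0 0 0;0.0023 -0.0026 0 0 0;0.0022 -0.0027 0 0 0;0.0020 -0.0028 0 0 0;0.0018 -0.0030 0 0 0"

```text
clock: 11.57
ee_pos: [0.6051, -0.0328, 0.3015]
eef_rot: [0.523, 0.852, -0.0, -0.0]
wrist_force: [-7.6, 2.0, 8.2]
grip_width: 0.0202
finger_force: 29.2
```

```bash
python3 -c "
from h import *
s,P=look('h')
I=P['scene']['image']
from plant import *
p=snapshot('wrist')
print(needle(I,(369,228),(18,12)))
A=cv2.resize(I[190:290,300:440],(700,400)[:2] if 0 else (420,300),interpolation=2)
cv2.imwrite('pics/c6.png',np.hstack([A,cv2.resize(p['image'],(380,285))[:,:][:285].copy() if 0 else cv2.resize(p['image'],(380,300))]))
d=np.array(s['ee_pos'])[:2]-[.5553,-.063];print(np.hypot(*d),np.degrees(np.arctan2(d[1],d[0])))
"
```

```text
h 11.5667 [ 0.6051 -0.0328  0.3015] Fu 5.25 [-7.6  2.   8.2] along -0.3086
((366.88, 226.96), (33.375, 16.0), array([-0.278, -0.158]), -150.5)
0.05821608239615818 31.273914677915634
```

View pics/c6.png

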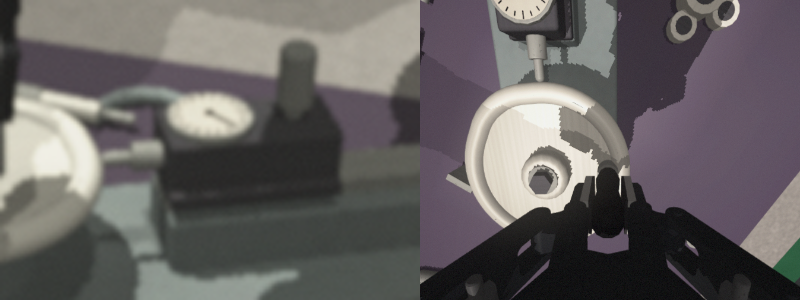

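```bash
cat >> h.py <<'E'
def ndl(I,c=(369.7,228.35),hw=(14.25,7.5)):
    "fixed ellipse; needle angle clockwise from image right, dial-normalised; also dial centre shift by bright centroid"
    g=cv2.GaussianBlur(cv2.cvtColor(I,cv2.COLOR_BGR2GRAY),(0,0),.6).astype(np.float32)
    best=[]
    A=np.radians(np.arange(-180,180,3))
    for dx in np.arange(-1,4.1,.5):
        r=np.linspace(.15,.6,12);x=c[0]+dx+hw[0]*np.outer(np.cos(A),r);y=c[1]-dx*.05+hw[1]*np.outer(np.sin(A),r)
        v=cv2.remap(g,x.astype(np.float32),y.astype(np.float32),cv2.INTER_LINEAR).mean(1)
        best.append((float(v.min()-np.median(v)),round(float(dx),1),float(np.degrees(A[v.argmin()]))))
    return min(best)
def hang(s):
    d=np.array(s["ee_pos"])[:2]-[.5553,-.063];return round(float(np.degrees(np.arctan2(d[1],d[0]))),1)
E
python3 -c "
from h import *
for t in 'abcdegh':print(t,ndl(np.load(f'scene_{t}.npy')))
c=np.array([.5553,-.063]);a=np.radians(31.5)
P=lambda t:c+.058*np.array([np.cos(t),np.sin(t)])
d=np.diff([P(a-.04*i) for i in range(26)],axis=0)
for i in range(0,25,6):print(i,';'.join('%.4f %.4f 0 0 0'%tuple(x) for x in d[i:i+6]))
"
```

```text
a (-35.25862121582031, 1.0, -36.0)
b (-37.68687438964844, -1.0, -36.0)
c (-36.80833435058594, -1.0, -36.0)
d (-35.90296936035156, -1.0, -24.000000000000004)
e (-26.740066528320312, -1.0, 24.000000000000004)
g (-17.052085876464844, -1.0, 24.000000000000004)
h (-26.690261840820312, -1.0, 24.000000000000004)
0 0.0012 -0.0020 0 0 0;0.0011 -0.0020 0 0 0;0.0010 -0.0021 0 0 0;0.0009 -0.0021 0 0 0;0.0008 -0.0022 0 0 0;0.0008 -0.0022 0 0 0
6 0.0007 -0.0022 0 0 0;0.0006 -0.0022 0 0 0;0.0005 -0.0023 0 0 0;0.0004 -0.0023 0 0 0;0.0003 -0.0023 0 0 0;0.0002 -0.0023 0 0 0
12 0.0001 -0.0023 0 0 0;0.0000 -0.0023 0 0 0;-0.0001 -0.0023 0 0 0;-0.0002 -0.0023 0 0 0;-0.0003 -0.0023 0 0 0;-0.0003 -0.0023 0 0 0
18 -0.0004 -0.0023 0 0 0;-0.0005 -0.0023 0 0 0;-0.0006 -0.0022 0 0 0;-0.0007 -0.0022 0 0 0;-0.0008 -0.0022 0 0 0;-0.0009 -0.0021 0 0 0
24 -0.0010 -0.0021 0 0 0
```

Request:
move_arm --commands "0.0012 -0.0020 0 0 0;0.0011 -0.0020 0 0 0;0.0010 -0.0021 0 0 0;0.0009 -0.0021 0 0 0;0.0008 -0.0022 0 0 0;0.0008 -0.0022 0 0 0"

```text
clock: 12.22
ee_pos: [0.6104, -0.0448, 0.3015]
eef_rot: [0.523, 0.852, 0.0, -0.001]
wrist_force: [-8.8, 7.6, 12.1]
grip_width: 0.0202
finger_force: 29.3
```

```bash
python3 -c "
from h import *
s,P=look('i');print(hang(s),ndl(P['scene']['image']))"
```

```text
i 12.2167 [ 0.6104 -0.0448  0.3015] Fu 10.75 [-8.8  7.6 12.1] along -0.3218
18.3 (-37.94285583496094, 0.0, 90.0)
```

Request:
move_arm --commands "0.0007 -0.0022 0 0 0;0.0006 -0.0022 0 0 0;0.0005 -0.0023 0 0 0;0.0004 -0.0023 0 0 0;0.0003 -0.0023 0 0 0;0.0002 -0.0023 0 0 0"

```text
clock: 12.82
ee_pos: [0.6131, -0.0579, 0.3016]
eef_rot: [0.523, 0.853, 0.001, -0.001]
wrist_force: [-9.1, 8.9, 9.6]
grip_width: 0.0201
finger_force: 29.3
```

```bash
python3 -c "
from h import *
s,P=look('j');print(hang(s),ndl(P['scene']['image']))"
```

```text
j 12.8167 [ 0.6131 -0.0579  0.3016] Fu 12.06 [-9.1  8.9  9.6] along -0.3346
5.1 (-68.97425842285156, -1.0, 29.999999999999996)
```

Request:
move_arm --commands "0.0001 -0.0023 0 0 0;0.0000 -0.0023 0 0 0;-0.0001 -0.0023 0 0 0;-0.0002 -0.0023 0 0 0;-0.0003 -0.0023 0 0 0;-0.0003 -0.0023 0 0 0"

```text
clock: 13.42
ee_pos: [0.6125, -0.0716, 0.3015]
eef_rot: [0.523, 0.853, 0.001, -0.001]
wrist_force: [-8.1, 7.6, 9.8]
grip_width: 0.0201
finger_force: 29.3
```

```bash
python3 -c "
from h import *
s,P=look('k');print(hang(s),ndl(P['scene']['image']))"
```

```text
k 13.4167 [ 0.6125 -0.0716  0.3015] Fu 10.46 [-8.1  7.6  9.8] along -0.3465
-8.6 (-23.272422790527344, 2.0, 87.0)
```

Request:
move_arm --commands "-0.0004 -0.0023 0 0 0;-0.0005 -0.0023 0 0 0;-0.0006 -0.0022 0 0 0;-0.0007 -0.0022 0 0 0;-0.0008 -0.0022 0 0 0;-0.0009 -0.0021 0 0 0"

```text
clock: 14.02
ee_pos: [0.6085, -0.0855, 0.3015]
eef_rot: [0.523, 0.852, 0.0, -0.001]
wrist_force: [-8.3, 4.1, 9.4]
grip_width: 0.0202
finger_force: 29.3
```

```bash
python3 -c "
from h import *
s,P=look('l');print(hang(s),ndl(P['scene']['image']))"
```

```text
l 14.0167 [ 0.6085 -0.0855  0.3015] Fu 7.45 [-8.3  4.1  9.4] along -0.357
-22.9 (-24.976600646972656, -1.0, -36.0)
```

```bash
python3 -c "
from h import *
c=np.array([.5553,-.063]);a=np.radians(-23)
P=lambda t:c+.058*np.array([np.cos(t),np.sin(t)])
d=np.diff([P(a+.04*i) for i in range(13)],axis=0)
for i in range(0,12,2):print(i,';'.join('%.4f %.4f 0 0 0'%tuple(x) for x in d[i:i+2]))
"
```

```text
0 0.0009 0.0022 0 0 0;0.0008 0.0022 0 0 0
2 0.0007 0.0022 0 0 0;0.0006 0.0022 0 0 0
4 0.0005 0.0023 0 0 0;0.0004 0.0023 0 0 0
6 0.0003 0.0023 0 0 0;0.0002 0.0023 0 0 0
8 0.0001 0.0023 0 0 0;0.0000 0.0023 0 0 0
10 -0.0000 0.0023 0 0 0;-0.0001 0.0023 0 0 0
```

Request:
move_arm --commands "0.0009 0.0021 0 0 0;0.0008 0.0022 0 0 0;0.0007 0.0022 0 0 0;0 0 0 0 0"

```text
clock: 14.45
ee_pos: [0.6109, -0.0791, 0.3015]
eef_rot: [0.523, 0.852, -0.0, -0.001]
wrist_force: [-9.3, 2.9, 10.4]
grip_width: 0.0202
finger_force: 29.4
```

```bash
python3 -c "
from h import *
s,P=look('m');print(hang(s),ndl(P['scene']['image']))"
```

```text
m 14.45 [ 0.6109 -0.0791  0.3015] Fu 6.9 [-9.3  2.9 10.4] along -0.3524
-16.1 (-21.28673553466797, -1.0, -6.000000000000001)
```

Request:
move_arm --commands "0.0006 0.0022 0 0 0;0.0005 0.0023 0 0 0;0 0 0 0 0"

```text
clock: 14.8
ee_pos: [0.6119, -0.075, 0.3015]
eef_rot: [0.523, 0.852, -0.001, -0.001]
wrist_force: [-9.3, 2.3, 9.6]
grip_width: 0.02
finger_force: 29.4
```

```bash
python3 -c "
from h import *
s,P=look('n');print(hang(s),ndl(P['scene']['image']))"
```

```text
n 14.8 [ 0.6119 -0.075   0.3015] Fu 6.37 [-9.3  2.3  9.6] along -0.3492
-11.9 (-24.384117126464844, 3.0, 72.0)
```

Request:
move_arm --commands "0.0004 0.0023 0 0 0;0.0003 0.0023 0 0 0;0 0 0 0 0"

```text
clock: 15.15
ee_pos: [0.6127, -0.0707, 0.3015]
eef_rot: [0.523, 0.852, -0.001, -0.0]
wrist_force: [-8.5, -0.5, 9.8]
grip_width: 0.0196
finger_force: 29.4
```

```bash
python3 -c "
from h import *
s,P=look('o');print(hang(s),ndl(P['scene']['image']))
R=[cv2.resize(np.load(f'scene_{t}.npy')[210:245,345:395],(266,186),interpolation=2) for t in 'jklmno']
cv2.imwrite('pics/c7.png',np.vstack([np.hstack(R[:3]),np.hstack(R[3:])]))"
```

```text
o 15.15 [ 0.6127 -0.0707  0.3015] Fu 3.49 [-8.5 -0.5  9.8] along -0.3457
-7.6 (-26.9678955078125, -1.0, 57.00000000000001)
```

View pics/c7.png

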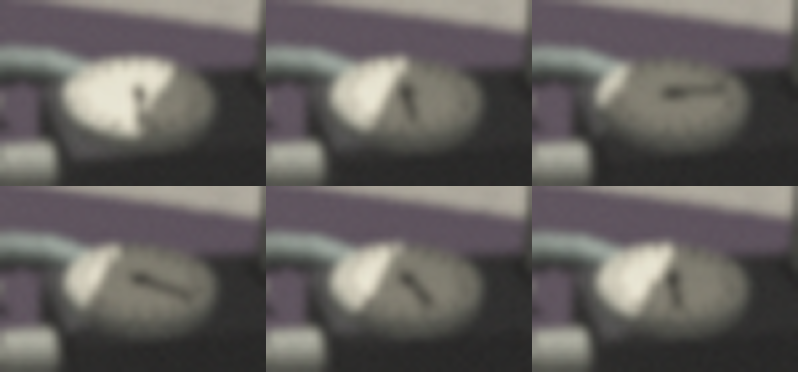

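The needle climbs 35°, 65°, 81° (zero at about -12°) as the handle goes -16°, -12°, -8°. Extrapolating puts the top near -5°, so I'll turn one small step more and then release.

Request:
move_arm --commands "0.0003 0.0023 0 0 0;0 0 0 0 0;0 0 0 0 0;0 0 0 0 0.5;0 0 0 0 1;0 0 0 0 1;0 0 0 0 1"

```text
clock: 15.83
ee_pos: [0.6142, -0.0681, 0.3003]
eef_rot: [0.523, 0.852, 0.0, 0.0]
wrist_force: [-0.1, -0.8, -0.2]
grip_width: 0.0676
finger_force: 0.0
```

Request:
move_arm --commands "0 0 0 0 1;0 0 0.03 0 1;0 0 0.04 0 1;0 0 0.04 0 1;-0.03 0 0.02 0 1;-0.03 0.02 0 0 1;-0.02 0.02 0 0 1;0 0 0 0 1;0 0 0 0 1"

```text
clock: 16.58
ee_pos: [0.5333, -0.0274, 0.4309]
eef_rot: [0.522, 0.853, 0.0, 0.001]
wrist_force: [0.1, 0.5, -0.2]
grip_width: 0.0855
finger_force: 0.0
```

```bash
python3 -c "
from h import *
from plant import *
s,P=look('q')
A=cv2.resize(P['scene']['image'][190:290,290:440],(400,267),interpolation=2)
p=snapshot('wrist');np.savez('w8.npz',T=wpose(arm.get_state(),p),mtx=p['mtx'])
B=p['image'];cv2.imwrite('pics/w8full.png',B)
cv2.imwrite('pics/c8.png',np.hstack([A,cv2.resize(B,(356,267))]))"
```

```text
q 16.5833 [ 0.5333 -0.0274  0.4309] Fu 0.38 [ 0.1  0.5 -0.2] along -0.2707
```

View pics/c8.png

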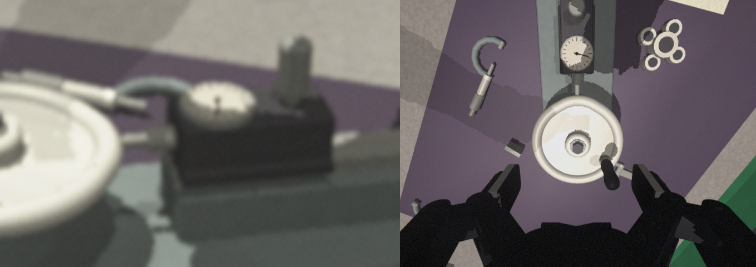

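The robot is clear. The needle stands about a quarter turn clockwise, roughly 7.5–8 N, and only the high spot can press it now that the carriage has been pushed back. I'm handing the job in.

```bash
python3 -c "
from plant import workorder
print(workorder.finish_job())"
```

```text
the job is handed in; nothing more can be done
None
```

The job is handed in: the wheel stands with its high spot within a few degrees of the plunger, the dial reading about 8 N, after the first pass had pushed the carriage back; the robot is clear, no other tools were touched, and the judging result was not shown.

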